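# Free the embossing plate held by the left-hand lock screw

## Robot

A 6-joint arm with a two-finger parallel gripper is mounted at the origin on the work surface. World frame = base frame: x ahead of the robot, y to its left, z up, the work surface at z = 0. Lengths are in m, angles in rad, forces in N, time in s.
With the tool pointing down it reaches from about 0.425 to 0.95 m from the base axis. Payload 14.7 kg.
Tool frame: the origin (TCP) lies midway between the tips of the shut fingers; the grasp point (between the pads) lies 19 mm behind it (bot.grasp_offset is the distance from the TCP to the grasp point, in m); x points along the fingers, z is the direction in which the jaws open and shut, and the axes are right-handed (so a half turn about x gives the same grasp; the last joint's range is limited). The gripper opens to 85 mm and grips with 20 to 120 N. Pads are 22 mm wide; open, the fingers measure 114 mm over their backs; the gripper's body (76 mm by 85 mm) begins 54 mm behind the grasp point. The pads swing forward as they close: fully open they stand 13 mm farther back than shut.
Start: joints at [1.22, 0.48, 1.596, -0, 1.065, -0.047], TCP at [0.194, 0.62, 0.231] pointing down, gripper open.
Joint ranges: [-2.75, 2.75], [-0.82, 2.05], [0.23, 2.67], [-1.56, 4.7], [0.09, 2.69], [-2.92, 2.92]. Speed limits (rad/s): [1.89, 1.89, 2.39, 3.01, 3.01, 3.01].

## Interface

Orientations are given as [roll, pitch, yaw] about the fixed x, y, z axes, in that order (R = Rz(yaw) Ry(pitch) Rx(roll)).
In Python, from plant import bot gives the robot as it stands.
- The arm moves only by the shell command python3 -m inch 'ROWS' [FORCE]. ROWS is JSON, a list of rows, each an object of numbers: "wx", "wy", "wz": the turn, a rotation vector about the world's x, y, z in units of 6 degrees (1.0 is 6 degrees); "tx", "ty", "tz": the shift along the world's x, y, z in units of 0.06 m (1.0 is 0.06 m); "hand": the opening, from 0 (shut) to 1 (fully open). A call has 1 to 12 rows; each row shifts and turns the pose as measured when the row begins; what a row does not reach is not made up. A row lasts 1/8 s, in which the tool goes at most 62.5 mm and 10.7 degrees, less where a joint would pass 70% of its speed; a pose out of reach is approached as far as the arm can. A call with a number of a shift or a turn outside -1 to 1 is refused whole. A call with a gripper value outside its range is refused whole. The fingers move at their own pace and stop on an object; FORCE is the grip in N (left out, the last holds). Time passes only in rows, so rows that do not move let the fingers close. It gives the time, the measured TCP pose, the force and the opening at its end, in the units of the state.
- bot.state(): the state, without advancing time (a new reading comes with each control period).
- bot.get_image(name): name is "side" or "top" or "wrist"; returns a dict with "frame" (384x512x3 uint8, blue, green, red), "z_map" (384x512 float32, m along the optical axis (not along the pixel's ray), 0 where there is no reading), "fx", "fy", "cx", "cy" (pixels), "xyz" and "attitude" of the camera in the world. Camera axes: x right, y down, z forward; pixel columns grow to the right and rows downward; lengths in m; the calibration is good to about 2 mm. The wrist camera is an equidistant fisheye: a pixel r from the principal point sees the ray r / f radians off the axis. A picture is of the moment at which its call begins.
- bot.hand_in(): hands the job in, once; it reports no verdict.
The state is a dict: "time_s": time; "joint_positions": joint angles; "qvel": joint speeds; "joint_efforts": joint torques, N m; "tcp_pos": TCP position; "tool_rot": TCP orientation; "wrist_force": force on the tool from outside, world axes, zero at the start; "torque": the same for the moment, N m; "opening": opening from 0.0 (shut) to 1.0 (fully open).
Only numpy, scipy, OpenCV 4.12 (cv2) and the standard library are available. Lean on these libraries where they do the work, as an engineer would, in place of code of your own. Each camera call takes 0.05 s, during which the arm holds its last target.

## Task

One of the two plate holders has a lock screw with a left-hand thread, which comes loose clockwise: find out by feel which, turning the knobs gently clockwise and stopping as soon as one only gets stiffer, for that one is tightening. Loosen the left-hand screw until its nose is clear of the plate, draw that plate out by its red tab and lay it flat in the middle of the grey tray, without dropping it. Leave the other screw tight with its plate in place, and don't disturb the rest of the bench.

Things in the scene. Friction and masses are not known exactly. Their poses are not given: they have to be found in the camera images.
- holder_1: Fixed steel holder, bed 165 x 74 x 16 mm. Origin: on the table, on the vertical lock screw's axis; -x is the open front: the plate is drawn out level that way, and may be lifted once 50 mm out. Side rails 54 mm apart inside, 24 mm high, from 55 mm in front of the axis back. A post behind carries an arm, 30 mm wide, 40 to 54 mm above the table, ending 24 mm in front of the axis.
- knob_1 (a point): Point on the screw axis of holder 1, 76 mm above the table, to grip its round black knob (38 mm across, 59 to 91 mm high when tight). Fixed to the holder, does not rise. One of the two alike screws, unknown which, is left-hand. Loosening lifts knob and nose 3 mm per rad; the 17 mm nose stands 4 mm deep in the plate hole, clear after 1.35 rad.
- plate_1: Embossing plate in holder 1, aligned with it: brass, 122 x 50 x 5 mm, 160 g, underside 16 mm above the table. Origin: underside, centre of its round 22 mm through hole; it runs from 100 mm in front of the hole (-x) to 22 mm behind. Upright red tab, 24 mm (x) by 14 mm (y), centre at x = -85 mm, top 35 mm above the underside. The screw nose in the hole locks it; unlocked, it slides out along -x.
- plate_1_tab (a point): Grip point in the tab of plate 1: 85 mm in front of the hole's centre, 26 mm above the plate's underside; axes as the plate's.
- plate_1_mid (a point): Middle of the underside of plate 1: 39 mm in front of the hole's centre; axes as the plate's.
- holder_2: Fixed steel holder, bed 165 x 74 x 16 mm. Origin: on the table, on the vertical lock screw's axis; -x is the open front: the plate is drawn out level that way, and may be lifted once 50 mm out. Side rails 54 mm apart inside, 24 mm high, from 55 mm in front of the axis back. A post behind carries an arm, 30 mm wide, 40 to 54 mm above the table, ending 24 mm in front of the axis.
- knob_2 (a point): Point on the screw axis of holder 2, 76 mm above the table, to grip its round black knob (38 mm across, 59 to 91 mm high when tight). Fixed to the holder, does not rise. One of the two alike screws, unknown which, is left-hand. Loosening lifts knob and nose 3 mm per rad; the 17 mm nose stands 4 mm deep in the plate hole, clear after 1.35 rad.
- plate_2: Embossing plate in holder 2, aligned with it: brass, 122 x 50 x 5 mm, 160 g, underside 16 mm above the table. Origin: underside, centre of its round 22 mm through hole; it runs from 100 mm in front of the hole (-x) to 22 mm behind. Upright red tab, 24 mm (x) by 14 mm (y), centre at x = -85 mm, top 35 mm above the underside. The screw nose in the hole locks it; unlocked, it slides out along -x.
- plate_2_tab (a point): Grip point in the tab of plate 2: 85 mm in front of the hole's centre, 26 mm above the plate's underside; axes as the plate's.
- plate_2_mid (a point): Middle of the underside of plate 2: 39 mm in front of the hole's centre; axes as the plate's.
- screw_lh (a joint): Turn of the left-hand screw's thread in rad: 0 tight, grows as it loosens (clockwise seen from above), end stop at 2.8. It turns against a friction of about 0.2 N m and stays where it is left. It is fitted in holder 1 or in holder 2.
- screw_rh (a joint): Turn of the right-hand screw's thread in rad: 0 tight, grows as it loosens (anticlockwise seen from above), end stop at 2.8. It turns against a friction of about 0.2 N m and stays where it is left. It is fitted in holder 1 or in holder 2.
- wind_lh (a joint): Wind-up, rad, of the sprung hub (3 N m per rad) between knob and thread of the left-hand screw: 0 with no twist, positive when twisted clockwise. About 0.07 in size while loosening. A tight screw twisted tighter: the thread stands still and the wind-up grows; over 0.25 (0.75 N m) in size is overtightened. Springs back when let go.
- wind_rh (a joint): Wind-up, rad, of the sprung hub (3 N m per rad) between knob and thread of the right-hand screw: 0 with no twist, negative when twisted clockwise. About 0.07 in size while loosening. A tight screw twisted tighter: the thread stands still and the wind-up grows; over 0.25 (0.75 N m) in size is overtightened. Springs back when let go.
- tray: Grey tray, fixed, 200 (x) x 140 (y) x 12 mm, walls and floor 4 mm thick. Origin: centre of its underside.
- ruler: Loose flat steel ruler, 35 x 320 mm along its y, about 9 mm high with its grip strip; bystander. Origin: centre of its underside.
- knife: Craft knife with a light blue handle, about 150 mm long along x, 10 mm high; bystander. Origin: on the underside, 30 mm towards the blade from the handle's middle.
- folder: Cream bone folder, 140 mm along x, 20 mm wide, 5 mm high; bystander. Origin: centre of its underside.
- glue: Glue bottle, 44 mm across, about 120 mm high, standing; bystander. Origin: centre of its underside.
- tape: Roll of tape lying flat, 90 mm across, 19 mm high; bystander. Origin: centre of its underside.
- offcut: Cream board offcut, 150 x 100 x 6 mm; bystander. Origin: centre of its underside.
Things that resemble listed ones, but are neither listed nor needed, are in the scene too. What is shaped like the plate_1 but purple is not meant.

How it is judged:
On the way, in this order (a step that is already met when the one before it is completed fails the run):
1. the left-hand screw is loosened until its nose is clear of the plate (more than 1.4 rad), plates still in place (value of joint screw_lh above 1.4 rad and not (horizontal distance between plate_1 and holder_1 above 0.045 m) and not (horizontal distance between plate_2 and holder_2 above 0.045 m)), for 0.1 s.
2. the freed plate is drawn out of its holder ((horizontal distance between plate_1 and holder_1 above 0.045 m or horizontal distance between plate_2 and holder_2 above 0.045 m)), for 0.1 s.
At the end, for the whole second after the job is handed in: The left-hand holder's plate lies flat (0.1 rad) and still on the tray floor, its middle within 45 mm (tray x) and 40 mm (tray y) of the tray centre; left-hand screw looser than 1.4 rad, right-hand one under 0.1 rad, other plate within 8 mm of its start (value of joint screw_lh above 1.4 rad and value of joint screw_rh below 0.1 rad and ((x of plate_1_mid in the frame of tray between -0.045 and 0.045 m and y of plate_1_mid in the frame of tray between -0.04 and 0.04 m and z of plate_1_mid in the frame of tray below 0.01 m and angle between plate_1_mid's own z axis and vertical below 0.1 rad and linear speed of plate_1 below 0.02 m/s and distance of plate_2 from where it was at the start of the episode below 0.008 m) or (x of plate_2_mid in the frame of tray between -0.045 and 0.045 m and y of plate_2_mid in the frame of tray between -0.04 and 0.04 m and z of plate_2_mid in the frame of tray below 0.01 m and angle between plate_2_mid's own z axis and vertical below 0.1 rad and linear speed of plate_2 below 0.02 m/s and distance of plate_1 from where it was at the start of the episode below 0.008 m))); the robot touches nothing.
It fails at once if a tight screw overtightened (more than 0.25 rad of wind-up, 0.75 N m) (value of joint any of wind_rh, wind_lh below -0.25 rad).
It fails at once if the right-hand screw loosened by more than 0.2 rad (value of joint screw_rh above 0.2 rad).
It fails at once if a plate dropped or flung (faster than 0.9 m/s) (linear speed of any of plate_1, plate_2 above 0.9 m/s).
It fails at once if a bystander moved by more than 30 mm (distance of any of ruler, knife, folder, glue, tape, offcut from where it was at the start of the episode above 0.03 m).
It also fails if it takes over 72 s, if anything falls off the work surface, if the arm or the gripper's body presses on something with over 40 N, if the wrist force passes 120 N, or if a joint passes its speed limit or range.

## Working session

There is one attempt and no reset: what is moved stays moved. The work goes in short steps, Python scripts to look and compute and a shell command to move; the robot and the scene stay as the last step left them, time stands still between calls to the robot, and variables do not carry over. Pictures are saved under pics/ and viewed, and the job is handed in when it is done.

```bash
mkdir -p pics; ls; python3 - <<'E'
from plant import bot
import cv2,numpy as np
for n in("top","side","wrist"):
    d=bot.get_image(n); cv2.imwrite(f"pics/{n}0.png",d["frame"]); np.savez(f"{n}0.npz",**{k:v for k,v in d.items()})
    print(n,[d[k] for k in("fx","fy","cx","cy","xyz","attitude")],d["z_map"].min(),d["z_map"].max())
print(bot.state(),bot.grasp_offset)
E
```

```text
pics
top [363.39189314303576, 363.39189314303576, 254.48027454564124, 187.74004486267674, array([0.44290799, 0.05682589, 0.99242724]), array([-3.03716717, -0.01678021, -1.59623826])] 0.0 1.8857716
side [496.2555432746397, 496.2555432746397, 257.68912697528464, 197.00881245527938, array([ 0.21599514, -0.74689404,  1.1073638 ]), array([-2.44037593, -0.00507017, -0.38132084])] 0.0 3.5593038
wrist [297.3186396354542, 297.3186396354542, 252.1651294535383, 195.384268300704, array([0.12730154, 0.64074388, 0.37370056]), array([2.86321217e+00, 7.98488300e-04, 1.26689869e+00])] 0.0 1.5435541
{'time_s': 0.15, 'joint_positions': array([ 1.22041185e+00,  4.80738409e-01,  1.59673719e+00,  1.97174555e-05,
        1.06513633e+00, -4.66306165e-02]), 'qvel': array([-0.00091406, -0.00187252, -0.00344189, -0.0019211 , -0.00044158,
        0.00065884]), 'joint_efforts': array([ 8.50008309e-04, -9.51166821e+01, -4.30446589e+01, -2.26171223e-04,
        8.46704148e-03, -3.51829567e-05]), 'tcp_pos': array([0.1942956 , 0.61993072, 0.23078397]), 'tool_rot': array([ 3.07804953,  1.5697769 , -1.93810288]), 'wrist_force': array([-0.41460601, -0.06266824, -0.33580497]), 'torque': array([ 0.04081651, -0.01367653, -0.03954439]), 'opening': 1.0000573133920616} 0.0187
```

View pics/top0.png

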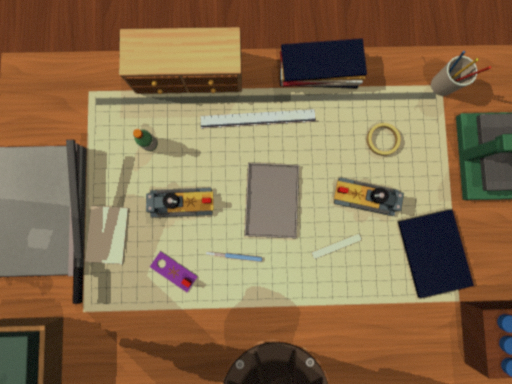

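View pics/side0.png

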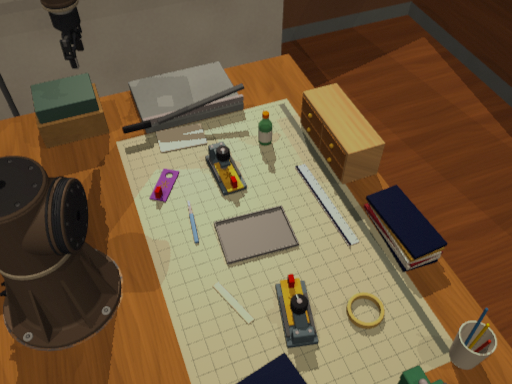

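View pics/wrist0.png

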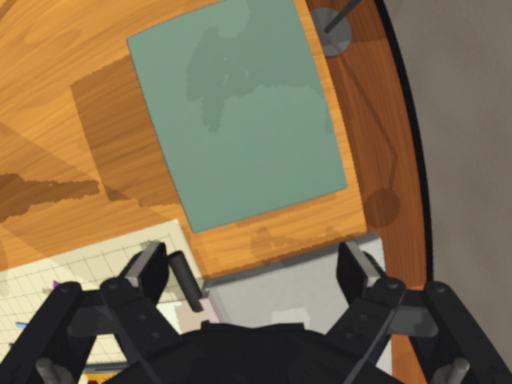

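The top view shows the two holders at about (180,202), with its tab to the right, and (368,196), with its tab to the left. The tray is at (272,200), and the purple decoy is at (175,271). Next I'll measure them.

```bash
cat > h.py <<'E'
import numpy as np,cv2
from scipy.spatial.transform import Rotation as R
def rot(a): return R.from_euler('xyz',a).as_matrix()
def plane(d,px,z):
    px=np.atleast_2d(px).astype(float)
    r=np.c_[(px[:,0]-d["cx"])/d["fx"],(px[:,1]-d["cy"])/d["fy"],np.ones(len(px))]@rot(d["attitude"]).T
    t=(z-d["xyz"][2])/r[:,2]; return d["xyz"]+t[:,None]*r
def cloud(d):
    h,w=d["z_map"].shape; u,v=np.meshgrid(np.arange(w),np.arange(h)); Z=d["z_map"]
    p=np.stack([(u-d["cx"])/d["fx"]*Z,(v-d["cy"])/d["fy"]*Z,Z],-1)
    return p@rot(d["attitude"]).T+d["xyz"]
E
python3 - <<'E'
from h import *
for n in("top","side"):
    d=dict(np.load(n+"0.npz")); P=cloud(d); hsv=cv2.cvtColor(d["frame"],cv2.COLOR_BGR2HSV)
    H,S,V=[hsv[...,i].astype(int) for i in range(3)]
    def comps(m,lab,lo,hi,x0=60):
        k,l,st,c=cv2.connectedComponentsWithStats(m.astype(np.uint8))
        for i in range(1,k):
            if lo<=st[i,4]<=hi:
                q=P[l==i]; 
                r=cv2.minAreaRect(np.argwhere(l==i)[:,::-1].astype(np.float32))
                print(n,lab,st[i,4],c[i].round(1),"med",np.median(q,0).round(4),"zmax",q[:,2].max().round(3))
    reg=(P[...,0]>.25)&(P[...,0]<.85)&(abs(P[...,1])<.55)
    comps(((H<6)|(H>174))&(S>160)&(V>120)&reg,"red",8,300)
    comps((V<60)&reg&(P[...,2]>.05),"black",20,2000)
    comps((P[...,2]>.08)&(P[...,2]<.1)&reg,"knobtop",10,500)
    comps((H>15)&(H<32)&(S>130)&(V>90)&reg&(P[...,2]<.05)&(P[...,2]>.008),"brass",40,2000)
E
python3 - <<'E'
import cv2
a=cv2.imread('pics/top0.png')
cv2.imwrite('pics/topzoom.png',cv2.resize(a[150:250,130:430],None,fx=2.66,fy=2.66,interpolation=cv2.INTER_CUBIC))
E
```

```text
top red 36 [343.  189.9] med [ 0.5298 -0.1928  0.0504] zmax 0.053
top red 35 [206.3 200.4] med [0.5119 0.1646 0.0504] zmax 0.054
top red 40 [185.7 282.7] med [0.3011 0.2213 0.0346] zmax 0.038
top black 25 [454.5  64.6] med [ 0.8392 -0.4795  0.1065] zmax 0.144
top black 761 [321.2  73.9] med [ 0.8374 -0.1394  0.0719] zmax 0.992
top black 126 [139.9  81.5] med [0.8164 0.3255 0.0944] zmax 0.114
top black 143 [168.8  81.2] med [0.8163 0.2522 0.0918] zmax 0.112
top black 134 [196.4  80.5] med [0.8162 0.1811 0.0946] zmax 0.992
top black 139 [224.9  80.4] med [0.816  0.1074 0.0919] zmax 0.992
top black 265 [ 77.7 198.6] med [0.5154 0.4826 0.0753] zmax 0.992
top black 152 [486.4 153.8] med [ 0.6045 -0.5311  0.1175] zmax 0.992
top black 194 [379.3 195.5] med [ 0.5096 -0.2727  0.09  ] zmax 0.095
top black 175 [171.  200.3] med [0.5118 0.247  0.0898] zmax 0.095
top black 262 [ 77.  284.9] med [0.3068 0.4891 0.0547] zmax 0.992
top knobtop 133 [450.7  78.9] med [ 0.8052 -0.4734  0.0912] zmax 0.1
top knobtop 45 [472.   68.2] med [ 0.8371 -0.5373  0.0909] zmax 0.099
top knobtop 14 [450.9  68.4] med
[... 1371 characters left out ...]
84] zmax 0.188
side knobtop 188 [216.4  96.8] med [0.5741 0.4894 0.0903] zmax 0.1
side knobtop 300 [328.  139.5] med [0.8159 0.1716 0.0911] zmax 0.1
side knobtop 74 [264.8 123. ] med [0.6715 0.3179 0.0859] zmax 0.1
side knobtop 130 [222.3 151.3] med [0.5095 0.2475 0.0902] zmax 0.098
side knobtop 240 [298.7 302.5] med [ 0.5101 -0.2772  0.09  ] zmax 0.096
side knobtop 321 [470.3 342.7] med [ 0.8086 -0.5054  0.0925] zmax 0.1
side knobtop 20 [475.1 340.1] med [ 0.8265 -0.5005  0.0915] zmax 0.1
side brass 387 [228.1 176.5] med [0.5061 0.2129 0.0206] zmax 0.049
side brass 451 [289.8 296.6] med [ 0.5142 -0.2145  0.0205] zmax 0.05
side brass 432 [365.2 310.6] med [ 0.6705 -0.3235  0.0172] zmax 0.023
```

View pics/topzoom.png

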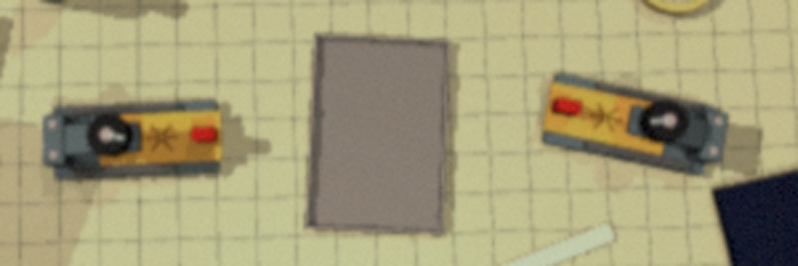

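```bash
python3 - <<'E'
from h import *
from plant import bot
d=dict(np.load("top0.npz")); P=cloud(d); hsv=cv2.cvtColor(d["frame"],cv2.COLOR_BGR2HSV)
H,S,V=[hsv[...,i].astype(int) for i in range(3)]
print(hsv[200,272],hsv[200,185])
m=(S<60)&(V>60)&(V<170); 
k,l,st,c=cv2.connectedComponentsWithStats(m.astype(np.uint8)); i=l[200,272]; print(st[i])
cn,_=cv2.findContours((l==i).astype(np.uint8),0,2); r=cv2.minAreaRect(max(cn,key=cv2.contourArea)); b=cv2.boxPoints(r)
w=plane(d,b,0.012); print("tray corners",w[:,:2].round(4).tolist(),"c",w.mean(0)[:2].round(4),[np.linalg.norm(w[j]-w[j-1]).round(3) for j in range(4)])
# holders: depth mask 12..30mm
for nm,u0,u1 in(("A",140,222),("B",328,408)):
    z=P[...,2]; mm=np.zeros_like(z,bool); mm[175:225,u0:u1]=1
    mm&=(z>0.012)&(z<0.03)
    q=P[mm][:,:2]; q2=q[:, :2].astype(np.float32)
    r=cv2.minAreaRect(q2); print(nm,r, cv2.boxPoints(r).round(4).tolist())
    # brass plate
    q=P[mm&(H>15)&(H<32)&(S>130)][:,:2]; r=cv2.minAreaRect(q.astype(np.float32)); print(" brass",r)
s=bot.state(); print(rot(s["tool_rot"]).round(3).tolist())
E
```

```text
[ 14  43 136] [ 19 184 157]
[ 245  162   54   76 3768]
tray corners [[0.4171, 0.0704], [0.6173, 0.0547], [0.6061, -0.0882], [0.4058, -0.0694]] c [ 0.5116 -0.0082] [np.float64(0.14), np.float64(0.201), np.float64(0.143), np.float64(0.201)]
A ((0.511925458908081, 0.23487818241119385), (0.07393202930688858, 0.1696980744600296), 0.9737621545791626) [[0.47350001335144043, 0.3190999925136566], [0.4763999879360199, 0.149399995803833], [0.5503000020980835, 0.15070000290870667], [0.5473999977111816, 0.32030001282691956]]
 brass ((0.5119480490684509, 0.20958879590034485), (0.12019836157560349, 0.051557376980781555), 88.93028259277344)
B ((0.5090457797050476, -0.2816370129585266), (0.21374137699604034, 0.08947321027517319), 70.5118637084961) [[0.4311999976634979, -0.3675000071525574], [0.5156000256538391, -0.39730000495910645], [0.586899995803833, -0.19580000638961792], [0.5024999976158142, -0.16599999368190765]]
 brass ((0.5218387246131897, -0.23906521499156952), (0.12138878554105759, 0.0523412860929966), 76.53170776367188)
[[-0.0, -0.954, 0.299], [-0.001, 0.299, 0.954], [-1.0, 0.0, -0.001]]
```

```bash
python3 -m inch '[{"tx":0.66,"ty":-0.77,"hand":1},{"tx":0.66,"ty":-0.77},{"tx":0.66,"ty":-0.77},{"tx":0.66,"ty":-0.77},{"tx":0.66,"ty":-0.77},{"tx":0.66,"ty":-0.77},{"tx":0.66,"ty":-0.77},{"tx":0.66,"ty":-0.77},{}]' 25
```

```text
validation failed for argument at $[0]...
```

```bash
python3 -m inch '[{"tx":0.66,"ty":-0.77,"tz":0,"wx":0,"wy":0,"wz":0,"hand":1}]' 25;  python3 -m inch --help; python3 -c "
from plant import bot;print(bot.state()['time_s'])"
```

```text
time_s: 0.28
tcp_pos: [0.2327, 0.5753, 0.2303]
tool_rot: [1.795, 1.57, 3.066]
wrist_force: [1.4, -0.5, 0.5]
opening: 0.998
0.275invalid input: not JSON, or not a number
```

All keys are needed in each row.

```bash
python3 -m inch '[{"tx":0.66,"ty":-0.77,"tz":0,"wx":0,"wy":0,"wz":0,"hand":1},{"tx":0.66,"ty":-0.77,"tz":0,"wx":0,"wy":0,"wz":0,"hand":1},{"tx":0.66,"ty":-0.77,"tz":0,"wx":0,"wy":0,"wz":0,"hand":1},{"tx":0.66,"ty":-0.77,"tz":0,"wx":0,"wy":0,"wz":0,"hand":1},{"tx":0.66,"ty":-0.77,"tz":0,"wx":0,"wy":0,"wz":0,"hand":1},{"tx":0.66,"ty":-0.77,"tz":0,"wx":0,"wy":0,"wz":0,"hand":1},{"tx":0.66,"ty":-0.77,"tz":0,"wx":0,"wy":0,"wz":0,"hand":1},{"tx":0,"ty":0,"tz":0,"wx":0,"wy":0,"wz":0,"hand":1}]' 25
python3 - <<'E'
from h import *
from plant import bot
d=bot.get_image("wrist"); cv2.imwrite("pics/w1.png",d["frame"]); s=bot.state(); M=rot(s["tool_rot"]); print(s["tcp_pos"].round(4),M.round(3).tolist(),s["joint_positions"].round(2),d["xyz"],s["torque"],s["wrist_force"])
E
```

```text
time_s: 1.27
tcp_pos: [0.5176, 0.2386, 0.2294]
tool_rot: [-2.763, 1.57, -1.494]
wrist_force: [0.1, 0.8, -0.6]
opening: 1.003
[0.5163 0.2399 0.2293] [[-0.001, -0.955, 0.296], [-0.001, 0.296, 0.955], [-1.0, 0.0, -0.001]] [ 0.38  0.37  1.79 -0.    0.99 -0.89] [0.45052129 0.25919942 0.37234965] [-0.00636178 -0.0060475   0.02494567] [-0.07617916  0.14007275  0.31852957]
```

View pics/w1.png

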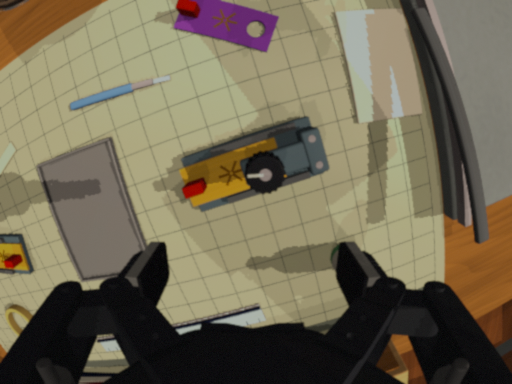

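The wrist view shows knob A at about (265,172), with nothing beside the fingers. I'll descend.

```bash
python3 -m inch '[{"tx":-0.08,"ty":0.15,"tz":0,"wx":0,"wy":0,"wz":0,"hand":1},{"tx":0,"ty":0,"tz":-0.6,"wx":0,"wy":0,"wz":0,"hand":1},{"tx":0,"ty":0,"tz":-0.6,"wx":0,"wy":0,"wz":0,"hand":1},{"tx":0,"ty":0,"tz":-0.5,"wx":0,"wy":0,"wz":0,"hand":1},{"tx":0,"ty":0,"tz":0,"wx":0,"wy":0,"wz":0,"hand":1}]' 25
python3 - <<'E'
from h import *
from plant import bot
d=bot.get_image("top"); cv2.imwrite("pics/t1.png",cv2.resize(d["frame"][120:280,100:260],(640,640)))
s=bot.state(); print(s["tcp_pos"].round(4))
w=bot.get_image("wrist"); cv2.imwrite("pics/w2.png",w["frame"])
hsv=cv2.cvtColor(w["frame"],cv2.COLOR_BGR2HSV)
np.savez("w2.npz",**w)
E
```

```text
time_s: 1.95
tcp_pos: [0.5061, 0.2568, 0.1255]
tool_rot: [0.937, 1.57, 2.215]
wrist_force: [0.2, -0.3, 0.8]
opening: 1.001
[0.507  0.2572 0.1269]
```

View pics/w2.png

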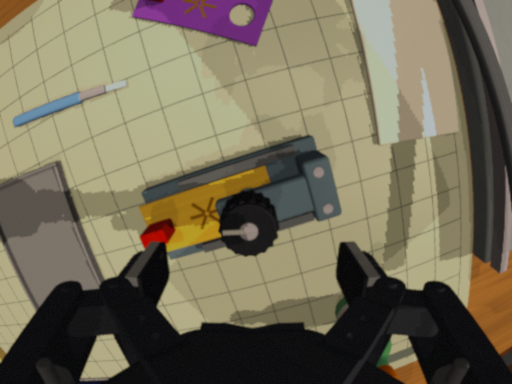

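```bash
cat >> h.py <<'E'
def fish(d,px,z):
    px=np.atleast_2d(px).astype(float); dx=(px-[d["cx"],d["cy"]])/d["fx"]; r=np.linalg.norm(dx,axis=1)
    v=np.c_[dx*(np.sin(r)/r)[:,None],np.cos(r)]@rot(d["attitude"]).T
    return d["xyz"]+((z-d["xyz"][2])/v[:,2])[:,None]*v
E
python3 - <<'E'
from h import *
from plant import bot
d=dict(np.load("w2.npz")); hsv=cv2.cvtColor(d["frame"],cv2.COLOR_BGR2HSV)
m=(hsv[...,2]<75).astype(np.uint8); m[262:]=0; m[:,:200]=0;m[:,300:]=0;m[:182]=0
k,l,st,c=cv2.connectedComponentsWithStats(m); i=1+np.argmax(st[1:,4]); 
q=np.argwhere(l==i)[:,::-1].astype(np.float32); (u,v),r=cv2.minEnclosingCircle(q); print(st[i],c[i],u,v,r)
print(fish(d,[[249,220],[u,v]],.091), fish(d,[[249,220],[u,v]],.075))
s=bot.state();print(s["tcp_pos"],d["xyz"])
E
```

```text
[ 200  182  100   74 3221] [249.07575287 219.22725862] 244.0093231201172 215.01242065429688 55.00010681152344
[[0.50389886 0.25581413 0.091     ]
 [0.49972008 0.25375685 0.091     ]] [[0.50965679 0.2539262  0.075     ]
 [0.50510401 0.25168479 0.075     ]]
[0.50798428 0.25714595 0.12781351] [0.43956565 0.2769079  0.26976761]
```

```bash
python3 -m inch '[{"tx":0.05,"ty":-0.11,"tz":0,"wx":0,"wy":0,"wz":0,"hand":1},{"tx":0,"ty":0,"tz":0,"wx":0,"wy":0,"wz":0,"hand":1},{"tx":0,"ty":0,"tz":0,"wx":0,"wy":0,"wz":0,"hand":1}]' 25
python3 - <<'E'
from h import *
from plant import bot
s=bot.state();print(s["tcp_pos"])
d=bot.get_image("wrist"); np.savez("w3.npz",**d)
print(bot.state()["tcp_pos"],d["xyz"],d["attitude"])
cv2.imwrite("pics/w3.png",cv2.resize(d["frame"][120:300,150:380],None,fx=3.3,fy=3.3,interpolation=2))
Z=d["z_map"]; 
h,w=Z.shape;u,v=np.meshgrid(np.arange(w),np.arange(h));px=np.c_[u.ravel(),v.ravel()]
dx=(px-[d["cx"],d["cy"]])/d["fx"]; r=np.linalg.norm(dx,axis=1)+1e-9
p=(np.c_[dx*(np.tan(r)/r)[:,None],np.ones(len(r))]*Z.ravel()[:,None])@rot(d["attitude"]).T+d["xyz"]
m=(abs(p[:,2]-.092)<.005)&(np.hypot(p[:,0]-.511,p[:,1]-.249)<.035)
q=p[m]; print(m.sum(),q.mean(0), q.min(0),q.max(0)); (c,r)=cv2.minEnclosingCircle(q[:,:2].astype(np.float32)*1000); print(c,r)
np.save('p3.npy',p)
E
```

```text
time_s: 2.42
tcp_pos: [0.5126, 0.2514, 0.1311]
tool_rot: [-0.757, 1.562, 0.522]
wrist_force: [0.0, 0.2, -0.0]
opening: 1.002
[0.51259259 0.25135154 0.13109779]
[0.51261191 0.25136959 0.13106382] [0.44424213 0.27068238 0.27363746] [ 2.85725405 -0.00652094  1.27837676]
2556 [0.50940185 0.2536125  0.0911107 ] [0.49056345 0.2331902  0.08700075] [0.53082013 0.27358088 0.09385702]
(511.0733642578125, 253.29159545898438) 20.5473575592041
```

View pics/w3.png

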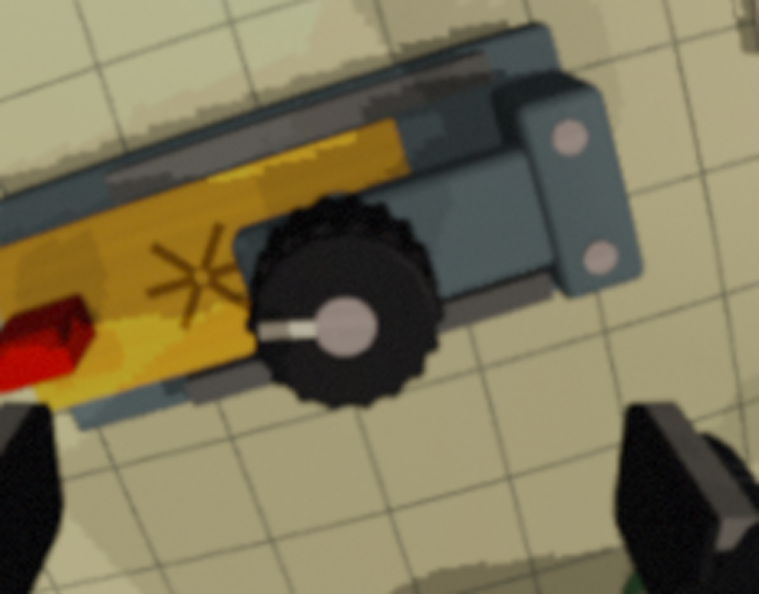

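```bash
python3 -m inch '[{"tx":-0.02,"ty":0.02,"tz":-0.4,"wx":0,"wy":0,"wz":0,"hand":1},{"tx":0,"ty":0,"tz":-0.4,"wx":0,"wy":0,"wz":0,"hand":1},{"tx":0,"ty":0,"tz":-0.3,"wx":0,"wy":0,"wz":0,"hand":1},{"tx":0,"ty":0,"tz":-0.1,"wx":0,"wy":0,"wz":0,"hand":1},{"tx":0,"ty":0,"tz":0,"wx":0,"wy":0,"wz":0,"hand":1},{"tx":0,"ty":0,"tz":0,"wx":0,"wy":0,"wz":0,"hand":1}]' 25
```

```text
time_s: 3.22
tcp_pos: [0.5131, 0.2529, 0.0596]
tool_rot: [-0.794, 1.558, 0.484]
wrist_force: [0.7, -1.1, 0.7]
opening: 0.997
```

```bash
python3 -m inch '[{"tx":-0.03,"ty":0,"tz":-0.06,"wx":0,"wy":0,"wz":0,"hand":1},{"tx":0,"ty":0,"tz":0,"wx":0,"wy":0,"wz":0,"hand":0.5},{"tx":0,"ty":0,"tz":0,"wx":0,"wy":0,"wz":0,"hand":0.3},{"tx":0,"ty":0,"tz":0,"wx":0,"wy":0,"wz":0,"hand":0},{"tx":0,"ty":0,"tz":0,"wx":0,"wy":0,"wz":0,"hand":0},{"tx":0,"ty":0,"tz":0,"wx":0,"wy":0,"wz":0,"hand":0},{"tx":0,"ty":0,"tz":0,"wx":0,"wy":0,"wz":0,"hand":0},{"tx":0,"ty":0,"tz":0,"wx":0,"wy":0,"wz":0,"hand":0}]' 25
cat > st.py <<'E'
from h import *
from plant import bot
s=bot.state(); M=rot(s["tool_rot"])
print(s["time_s"],s["tcp_pos"].round(4),"jaw deg",np.degrees(np.arctan2(M[1,2],M[0,2])).round(2),"x",M[:,0].round(3),"zz",M[2,2].round(3),"F",s["wrist_force"].round(2),"T",s["torque"].round(3),"op",round(s["opening"],3),"q6",s["joint_positions"][5].round(2))
E
python3 st.py
```

```text
time_s: 4.22
tcp_pos: [0.5119, 0.2532, 0.0572]
tool_rot: [-0.806, 1.556, 0.471]
wrist_force: [-0.2, -0.3, 1.8]
opening: 0.435
4.225 [0.5119 0.2532 0.0572] jaw deg 73.19 x [ 0.013  0.007 -1.   ] zz 0.01 F [-0.16 -0.28  1.78] T [-0.138  0.09   0.028] op 0.435 q6 -0.87
```

```bash
python3 -m inch '[{"tx":0,"ty":0,"tz":0,"wx":0,"wy":0,"wz":-0.5,"hand":0},{"tx":0,"ty":0,"tz":0,"wx":0,"wy":0,"wz":0,"hand":0}]' 25;python3 st.py;  python3 -m inch '[{"tx":0,"ty":0,"tz":0,"wx":0,"wy":0,"wz":-0.5,"hand":0},{"tx":0,"ty":0,"tz":0,"wx":0,"wy":0,"wz":0,"hand":0}]' 25; python3 st.py
```

```text
time_s: 4.47
tcp_pos: [0.5119, 0.2531, 0.0572]
tool_rot: [-0.812, 1.556, 0.413]
wrist_force: [-0.1, -0.1, 0.8]
opening: 0.438
4.475 [0.5119 0.2531 0.0572] jaw deg 70.16 x [ 0.013  0.006 -1.   ] zz 0.01 F [-0.09 -0.08  0.83] T [-0.183  0.099  0.155] op 0.438 q6 -0.82
time_s: 4.72
tcp_pos: [0.5119, 0.2531, 0.0572]
tool_rot: [-0.821, 1.556, 0.353]
wrist_force: [-0.1, 0.1, 0.0]
opening: 0.437
4.725 [0.5119 0.2531 0.0572] jaw deg 67.29 x [ 0.014  0.005 -1.   ] zz 0.01 F [-0.12  0.09  0.04] T [-0.234  0.075  0.327] op 0.437 q6 -0.77
```

```bash
python3 -m inch '[{"tx":0,"ty":0,"tz":0,"wx":0,"wy":0,"wz":-0.35,"hand":0},{"tx":0,"ty":0,"tz":0,"wx":0,"wy":0,"wz":0,"hand":0}]' 25;python3 st.py
```

```text
time_s: 4.97
tcp_pos: [0.5119, 0.2531, 0.0572]
tool_rot: [-0.827, 1.556, 0.311]
wrist_force: [-1.0, -0.6, 2.1]
opening: 0.437
4.975 [0.5119 0.2531 0.0572] jaw deg 65.2 x [ 0.014  0.004 -1.   ] zz 0.01 F [-1.05 -0.57  2.12] T [-0.187  0.084  0.386] op 0.437 q6 -0.73
```

On knob A the torque keeps rising with the turn (0.13, 0.30, 0.36 N m), so it is tightening and must be the right-hand screw. I'll unwind it and let go.

```bash
python3 -m inch '[{"tx":0,"ty":0,"tz":0,"wx":0,"wy":0,"wz":0.6,"hand":0},{"tx":0,"ty":0,"tz":0,"wx":0,"wy":0,"wz":0.6,"hand":0},{"tx":0,"ty":0,"tz":0,"wx":0,"wy":0,"wz":0,"hand":0}]' 25;python3 st.py
python3 -m inch '[{"tx":0,"ty":0,"tz":0,"wx":0,"wy":0,"wz":0,"hand":1},{"tx":0,"ty":0,"tz":0,"wx":0,"wy":0,"wz":0,"hand":1},{"tx":0,"ty":0,"tz":0,"wx":0,"wy":0,"wz":0,"hand":1},{"tx":0,"ty":0,"tz":0,"wx":0,"wy":0,"wz":0,"hand":1},{"tx":0,"ty":0,"tz":0.5,"wx":0,"wy":0,"wz":0,"hand":1},{"tx":0,"ty":0,"tz":0.8,"wx":0,"wy":0,"wz":0,"hand":1},{"tx":0,"ty":0,"tz":0.8,"wx":0,"wy":0,"wz":0,"hand":1}]'; python3 st.py
```

```text
time_s: 5.35
tcp_pos: [0.5119, 0.2532, 0.0572]
tool_rot: [-0.818, 1.556, 0.45]
wrist_force: [0.1, -0.2, 0.8]
opening: 0.438
5.35 [0.5119 0.2532 0.0572] jaw deg 72.64 x [ 0.013  0.006 -1.   ] zz 0.01 F [ 0.11 -0.16  0.78] T [-0.187  0.115  0.017] op 0.438 q6 -0.86
time_s: 6.22
tcp_pos: [0.5093, 0.252, 0.1827]
tool_rot: [-0.751, 1.564, 0.514]
wrist_force: [1.3, 0.5, -0.2]
opening: 0.999
6.225 [0.5093 0.252  0.1827] jaw deg 72.43 x [ 0.006  0.004 -1.   ] zz 0.005 F [ 1.29  0.53 -0.19] T [ 0.023 -0.021 -0.017] op 0.999 q6 -0.86
```

```bash
python3 -m inch '[{"tx":0,"ty":-0.85,"tz":0,"wx":0,"wy":0,"wz":0,"hand":1},{"tx":0,"ty":-0.85,"tz":0,"wx":0,"wy":0,"wz":0,"hand":1},{"tx":0,"ty":-0.85,"tz":0,"wx":0,"wy":0,"wz":0,"hand":1},{"tx":0,"ty":-0.85,"tz":0,"wx":0,"wy":0,"wz":0,"hand":1},{"tx":0,"ty":-0.85,"tz":0,"wx":0,"wy":0,"wz":0,"hand":1},{"tx":0,"ty":-0.85,"tz":0,"wx":0,"wy":0,"wz":0,"hand":1},{"tx":0,"ty":-0.85,"tz":0,"wx":0,"wy":0,"wz":0,"hand":1},{"tx":0,"ty":-0.85,"tz":0,"wx":0,"wy":0,"wz":0,"hand":1},{"tx":0,"ty":-0.85,"tz":0,"wx":0,"wy":0,"wz":0,"hand":1},{"tx":0,"ty":-0.85,"tz":0,"wx":0,"wy":0,"wz":0,"hand":1},{"tx":0,"ty":0,"tz":0,"wx":0,"wy":0,"wz":0,"hand":1},{"tx":0,"ty":0,"tz":0,"wx":0,"wy":0,"wz":0,"hand":1}]'; python3 st.py
```

```text
time_s: 7.72
tcp_pos: [0.5101, -0.2729, 0.1882]
tool_rot: [-0.964, 1.551, 0.3]
wrist_force: [-0.3, 0.3, -0.6]
opening: 1.001
7.725 [ 0.5101 -0.2729  0.1882] jaw deg 72.43 x [ 0.019  0.006 -1.   ] zz 0.011 F [-0.35  0.26 -0.57] T [-0.045  0.024 -0.02 ] op 1.001 q6 -1.83
```

```bash
python3 -m inch '[{"tx":0,"ty":0,"tz":-0.5,"wx":-0.06,"wy":0.18,"wz":0,"hand":1},{"tx":0,"ty":0,"tz":-0.45,"wx":0,"wy":0,"wz":0,"hand":1},{"tx":0,"ty":0,"tz":0,"wx":0,"wy":0,"wz":0,"hand":1},{"tx":0,"ty":0,"tz":0,"wx":0,"wy":0,"wz":0,"hand":1}]'; python3 st.py
python3 - <<'E'
from h import *
from plant import bot
d=bot.get_image("wrist"); np.savez("w4.npz",**d)
cv2.imwrite("pics/w4.png",cv2.resize(d["frame"][120:300,150:380],None,fx=3.3,fy=3.3,interpolation=2))
Z=d["z_map"]; 
h,w=Z.shape;u,v=np.meshgrid(np.arange(w),np.arange(h));px=np.c_[u.ravel(),v.ravel()]
dx=(px-[d["cx"],d["cy"]])/d["fx"]; r=np.linalg.norm(dx,axis=1)+1e-9
p=(np.c_[dx*(np.tan(r)/r)[:,None],np.ones(len(r))]*Z.ravel()[:,None])@rot(d["attitude"]).T+d["xyz"]
m=(abs(p[:,2]-.092)<.005)&(np.hypot(p[:,0]-.511,p[:,1]+.275)<.035)
q=p[m]; print(m.sum(),q.mean(0)); (c,r)=cv2.minEnclosingCircle(q[:,:2].astype(np.float32)*1000); print(c,r)
E
```

```text
time_s: 8.22
tcp_pos: [0.5109, -0.2694, 0.1316]
tool_rot: [-2.658, 1.57, -1.39]
wrist_force: [-0.2, -0.2, 0.1]
opening: 0.998
8.225 [ 0.5109 -0.2694  0.1316] jaw deg 72.63 x [ 0.    -0.001 -1.   ] zz -0.001 F [-0.17 -0.19  0.14] T [ 0.049 -0.042 -0.058] op 0.998 q6 -1.8
2503 [ 0.51074849 -0.27393734  0.09107943]
(512.2577514648438, -274.5061340332031) 20.492372512817383
```

View pics/w4.png

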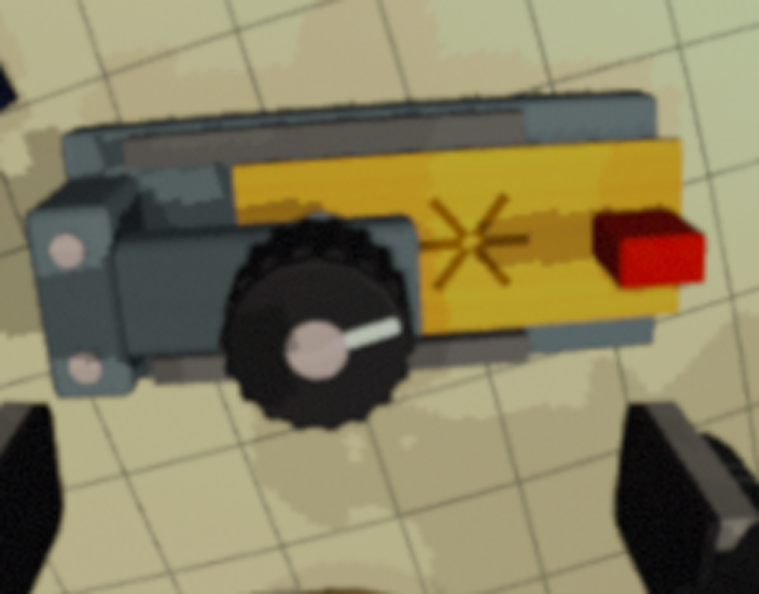

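```bash
python3 -m inch '[{"tx":0.01,"ty":-0.085,"tz":-0.4,"wx":0,"wy":0,"wz":0,"hand":1},{"tx":0,"ty":0,"tz":-0.4,"wx":0,"wy":0,"wz":0,"hand":1},{"tx":0,"ty":0,"tz":-0.3,"wx":0,"wy":0,"wz":0,"hand":1},{"tx":0,"ty":0,"tz":-0.15,"wx":0,"wy":0,"wz":0,"hand":1},{"tx":0,"ty":0,"tz":0,"wx":0,"wy":0,"wz":0,"hand":1},{"tx":0,"ty":0,"tz":0,"wx":0,"wy":0,"wz":0,"hand":1}]' 25; python3 st.py
```

```text
time_s: 9.02
tcp_pos: [0.5147, -0.2756, 0.0599]
tool_rot: [-1.885, 1.562, -0.616]
wrist_force: [0.4, 0.1, 0.9]
opening: 1.002
9.025 [ 0.5147 -0.2756  0.0599] jaw deg 72.68 x [ 0.007 -0.005 -1.   ] zz -0.003 F [0.43 0.11 0.93] T [-0.003 -0.038 -0.047] op 1.002 q6 -1.81
```

```bash
python3 -m inch '[{"tx":-0.04,"ty":0.02,"tz":-0.05,"wx":0,"wy":0,"wz":0,"hand":1},{"tx":0,"ty":0,"tz":0,"wx":0,"wy":0,"wz":0,"hand":0.5},{"tx":0,"ty":0,"tz":0,"wx":0,"wy":0,"wz":0,"hand":0.3},{"tx":0,"ty":0,"tz":0,"wx":0,"wy":0,"wz":0,"hand":0},{"tx":0,"ty":0,"tz":0,"wx":0,"wy":0,"wz":0,"hand":0},{"tx":0,"ty":0,"tz":0,"wx":0,"wy":0,"wz":0,"hand":0},{"tx":0,"ty":0,"tz":0,"wx":0,"wy":0,"wz":0,"hand":0},{"tx":0,"ty":0,"tz":0,"wx":0,"wy":0,"wz":0,"hand":0}]' 25; python3 st.py
python3 -m inch '[{"tx":0,"ty":0,"tz":0,"wx":0,"wy":0,"wz":-0.5,"hand":0},{"tx":0,"ty":0,"tz":0,"wx":0,"wy":0,"wz":0,"hand":0}]' 25;python3 st.py;  python3 -m inch '[{"tx":0,"ty":0,"tz":0,"wx":0,"wy":0,"wz":-0.5,"hand":0},{"tx":0,"ty":0,"tz":0,"wx":0,"wy":0,"wz":0,"hand":0}]' 25; python3 st.py
```

```text
time_s: 10.02
tcp_pos: [0.5128, -0.2747, 0.0581]
tool_rot: [-1.874, 1.56, -0.605]
wrist_force: [0.1, -0.2, 1.1]
opening: 0.437
10.025 [ 0.5128 -0.2747  0.0581] jaw deg 72.68 x [ 0.009 -0.006 -1.   ] zz -0.003 F [ 0.06 -0.17  1.05] T [0.088 0.086 0.043] op 0.437 q6 -1.81
time_s: 10.28
tcp_pos: [0.5127, -0.2747, 0.0581]
tool_rot: [-1.879, 1.56, -0.663]
wrist_force: [-0.7, 1.4, 0.4]
opening: 0.439
10.275 [ 0.5127 -0.2747  0.0581] jaw deg 69.65 x [ 0.008 -0.007 -1.   ] zz -0.003 F [-0.72  1.35  0.35] T [0.075 0.126 0.152] op 0.439 q6 -1.76
time_s: 10.52
tcp_pos: [0.5127, -0.2747, 0.0582]
tool_rot: [-1.884, 1.56, -0.719]
wrist_force: [-1.0, 0.9, 2.4]
opening: 0.439
10.525 [ 0.5127 -0.2747  0.0582] jaw deg 66.76 x [ 0.008 -0.007 -1.   ] zz -0.003 F [-1.02  0.87  2.37] T [0.067 0.056 0.197] op 0.439 q6 -1.71
```

```bash
python3 -m inch '[{"tx":0,"ty":0,"tz":0,"wx":0,"wy":0,"wz":-0.4,"hand":0},{"tx":0,"ty":0,"tz":0,"wx":0,"wy":0,"wz":0,"hand":0}]' 25;python3 st.py; python3 -m inch '[{"tx":0,"ty":0,"tz":0,"wx":0,"wy":0,"wz":-0.4,"hand":0},{"tx":0,"ty":0,"tz":0,"wx":0,"wy":0,"wz":0,"hand":0}]' 25;python3 st.py
```

```text
time_s: 10.78
tcp_pos: [0.5128, -0.2747, 0.0583]
tool_rot: [-1.891, 1.56, -0.764]
wrist_force: [-0.8, 0.1, 2.7]
opening: 0.435
10.775 [ 0.5128 -0.2747  0.0583] jaw deg 64.57 x [ 0.008 -0.008 -1.   ] zz -0.003 F [-0.84  0.07  2.66] T [0.107 0.114 0.219] op 0.435 q6 -1.67
time_s: 11.02
tcp_pos: [0.5128, -0.2746, 0.0584]
tool_rot: [-1.89, 1.56, -0.802]
wrist_force: [-0.5, -0.2, 2.4]
opening: 0.439
11.025 [ 0.5128 -0.2746  0.0584] jaw deg 62.39 x [ 0.008 -0.008 -1.   ] zz -0.003 F [-0.54 -0.17  2.43] T [0.054 0.141 0.167] op 0.439 q6 -1.63
```

The torque on knob B levels off at about 0.2 N m, so it is loosening clockwise: this is the left-hand screw. I'll keep turning it clockwise, rising 0.3 mm per row to follow the knob.

```bash
python3 -m inch '[{"tx":0,"ty":0,"tz":0.005,"wx":0,"wy":0,"wz":-0.8,"hand":0},{"tx":0,"ty":0,"tz":0.005,"wx":0,"wy":0,"wz":-0.8,"hand":0},{"tx":0,"ty":0,"tz":0.005,"wx":0,"wy":0,"wz":-0.8,"hand":0},{"tx":0,"ty":0,"tz":0.005,"wx":0,"wy":0,"wz":-0.8,"hand":0},{"tx":0,"ty":0,"tz":0.005,"wx":0,"wy":0,"wz":-0.8,"hand":0},{"tx":0,"ty":0,"tz":0.005,"wx":0,"wy":0,"wz":-0.8,"hand":0}]' 40;python3 st.py
```

```text
time_s: 11.78
tcp_pos: [0.5128, -0.2746, 0.06]
tool_rot: [-1.898, 1.56, -1.312]
wrist_force: [-0.6, 0.1, 1.2]
opening: 0.436
11.775 [ 0.5128 -0.2746  0.06  ] jaw deg 33.58 x [ 0.003 -0.01  -1.   ] zz -0.003 F [-0.64  0.1   1.16] T [0.065 0.035 0.24 ] op 0.436 q6 -1.11
```

```bash
python3 -m inch '[{"tx":0,"ty":0,"tz":0.005,"wx":0,"wy":0,"wz":-0.8,"hand":0},{"tx":0,"ty":0,"tz":0.005,"wx":0,"wy":0,"wz":-0.8,"hand":0},{"tx":0,"ty":0,"tz":0.005,"wx":0,"wy":0,"wz":-0.8,"hand":0},{"tx":0,"ty":0,"tz":0.005,"wx":0,"wy":0,"wz":-0.8,"hand":0},{"tx":0,"ty":0,"tz":0.005,"wx":0,"wy":0,"wz":-0.8,"hand":0},{"tx":0,"ty":0,"tz":0.005,"wx":0,"wy":0,"wz":-0.8,"hand":0},{"tx":0,"ty":0,"tz":0.005,"wx":0,"wy":0,"wz":-0.8,"hand":0},{"tx":0,"ty":0,"tz":0.005,"wx":0,"wy":0,"wz":-0.8,"hand":0}]' 40;python3 st.py
python3 -m inch '[{"tx":0,"ty":0,"tz":0.005,"wx":0,"wy":0,"wz":-0.8,"hand":0},{"tx":0,"ty":0,"tz":0.005,"wx":0,"wy":0,"wz":-0.8,"hand":0},{"tx":0,"ty":0,"tz":0.005,"wx":0,"wy":0,"wz":-0.8,"hand":0},{"tx":0,"ty":0,"tz":0.005,"wx":0,"wy":0,"wz":-0.8,"hand":0},{"tx":0,"ty":0,"tz":0.005,"wx":0,"wy":0,"wz":-0.8,"hand":0},{"tx":0,"ty":0,"tz":0.005,"wx":0,"wy":0,"wz":-0.8,"hand":0},{"tx":0,"ty":0,"tz":0.005,"wx":0,"wy":0,"wz":-0.8,"hand":0},{"tx":0,"ty":0,"tz":0,"wx":0,"wy":0,"wz":0,"hand":0}]' 40;python3 st.py
```

```text
time_s: 12.78
tcp_pos: [0.5128, -0.2746, 0.062]
tool_rot: [-1.915, 1.56, -2.001]
wrist_force: [-0.5, -0.2, 2.2]
opening: 0.434
12.775 [ 0.5128 -0.2746  0.062 ] jaw deg -4.94 x [-0.004 -0.01  -1.   ] zz -0.004 F [-0.51 -0.19  2.24] T [0.032 0.009 0.212] op 0.434 q6 -0.44
time_s: 13.78
tcp_pos: [0.5128, -0.2746, 0.0638]
tool_rot: [-1.936, 1.56, -2.609]
wrist_force: [-1.2, -0.3, 3.2]
opening: 0.432
13.775 [ 0.5128 -0.2746  0.0638] jaw deg -38.53 x [-0.009 -0.005 -1.   ] zz -0.004 F [-1.15 -0.3   3.15] T [0.103 0.126 0.14 ] op 0.432 q6 0.15
```

```bash
python3 -m inch '[{"tx":0,"ty":0,"tz":0,"wx":0,"wy":0,"wz":0,"hand":1},{"tx":0,"ty":0,"tz":0,"wx":0,"wy":0,"wz":0,"hand":1},{"tx":0,"ty":0,"tz":0,"wx":0,"wy":0,"wz":0,"hand":1},{"tx":0,"ty":0,"tz":0,"wx":0,"wy":0,"wz":0,"hand":1},{"tx":0,"ty":0,"tz":0.5,"wx":0,"wy":0,"wz":0,"hand":1},{"tx":0,"ty":0,"tz":0.7,"wx":0,"wy":0,"wz":0,"hand":1},{"tx":0,"ty":0.4,"tz":0.3,"wx":0,"wy":0,"wz":1,"hand":1},{"tx":0,"ty":0.4,"tz":0,"wx":0,"wy":0,"wz":1,"hand":1},{"tx":0,"ty":0.2,"tz":0,"wx":0,"wy":0,"wz":1,"hand":1},{"tx":0,"ty":0,"tz":0,"wx":0,"wy":0,"wz":1,"hand":1},{"tx":0,"ty":0,"tz":0,"wx":0,"wy":0,"wz":0.2,"hand":1},{"tx":0,"ty":0,"tz":0,"wx":0,"wy":0,"wz":0,"hand":1}]';python3 st.py
python3 - <<'E'
from h import *
from plant import bot
d=bot.get_image("wrist"); np.savez("w5.npz",**d); cv2.imwrite("pics/w5.png",d["frame"])
E
```

```text
time_s: 15.28
tcp_pos: [0.5126, -0.2128, 0.1565]
tool_rot: [-1.874, 1.56, -2.088]
wrist_force: [-0.0, -0.2, -0.6]
opening: 1.004
15.275 [ 0.5126 -0.2128  0.1565] jaw deg -12.27 x [-0.005 -0.009 -1.   ] zz -0.003 F [-0.04 -0.24 -0.64] T [-0.006 -0.025 -0.017] op 1.004 q6 -0.22
```

View pics/w5.png

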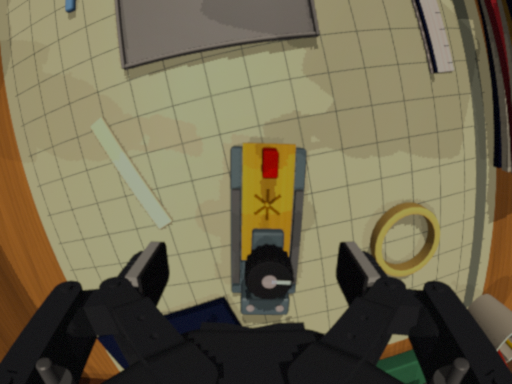

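```bash
python3 - <<'E'
from h import *
d=dict(np.load("w5.npz")); hsv=cv2.cvtColor(d["frame"],cv2.COLOR_BGR2HSV)
m=(((hsv[...,0]<6)|(hsv[...,0]>174))&(hsv[...,1]>150)&(hsv[...,2]>70)).astype(np.uint8); m[:120]=0;m[200:]=0;m[:,:240]=0;m[:,310:]=0
ys,xs=np.nonzero(m); print(xs.min(),xs.max(),ys.min(),ys.max(),xs.mean(),ys.mean())
Z=d["z_map"]; px=np.c_[xs,ys]; dx=(px-[d["cx"],d["cy"]])/d["fx"]; r=np.linalg.norm(dx,axis=1)
p=(np.c_[dx*(np.tan(r)/r)[:,None],np.ones(len(r))]*Z[ys,xs][:,None])@rot(d["attitude"]).T+d["xyz"]
t=p[abs(p[:,2]-.051)<.004]; print(len(t),t.mean(0)); rr=cv2.minAreaRect((t[:,:2]*1000).astype(np.float32)); print(rr)
# plate side edges
hm=(hsv[...,0]>15)&(hsv[...,0]<32)&(hsv[...,1]>140)&(hsv[...,2]>80); hm[:140]=0;hm[215:]=0;hm[:,:225]=0;hm[:,:225]=0;hm[:,310:]=0
L=[];Rr=[]
for y in range(170,212,3):
    x=np.nonzero(hm[y])[0]
    if len(x)>20: L.append((x[0],y));Rr.append((x[-1],y))
for E in(L,Rr):
    w=fish(d,E,.021)[:,:2]; f=cv2.fitLine(w.astype(np.float32),2,0,.001,.001).ravel(); print(np.degrees(np.arctan2(f[1],f[0])),w.mean(0))
E
```

```text
263 277 149 177 269.6363636363636 162.7985257985258
386 [ 0.53171832 -0.19078075  0.05113624]
((531.9013061523438, -191.18701171875), (23.06842803955078, 11.936861038208008), 77.90514373779297)
76.39348 [ 0.50096713 -0.21610235]
77.48673 [ 0.54912411 -0.22649683]
```

```bash
python3 -m inch '[{"tx":0.32,"ty":0.36,"tz":0,"wx":0.09,"wy":-0.05,"wz":-0.1,"hand":1},{"tx":0,"ty":0,"tz":-0.4,"wx":0,"wy":0,"wz":0,"hand":1},{"tx":0,"ty":0,"tz":-0.5,"wx":0,"wy":0,"wz":0,"hand":1},{"tx":0,"ty":0,"tz":-0.4,"wx":0,"wy":0,"wz":0,"hand":1},{"tx":0,"ty":0,"tz":0,"wx":0,"wy":0,"wz":0,"hand":1},{"tx":0,"ty":0,"tz":0,"wx":0,"wy":0,"wz":0,"hand":1}]';python3 st.py
```

```text
time_s: 16.08
tcp_pos: [0.5332, -0.1921, 0.0774]
tool_rot: [-0.02, 1.569, -0.256]
wrist_force: [0.4, 0.8, 0.3]
opening: 0.996
16.075 [ 0.5332 -0.1921  0.0774] jaw deg -13.52 x [ 0.002 -0.    -1.   ] zz 0.002 F [0.36 0.84 0.28] T [-0.037 -0.034 -0.058] op 0.996 q6 -0.16
```

```bash
python3 -m inch '[{"tx":-0.04,"ty":0.02,"tz":-0.4,"wx":0,"wy":0,"wz":0.08,"hand":0.6},{"tx":0,"ty":0,"tz":-0.3,"wx":0,"wy":0,"wz":0,"hand":0.6},{"tx":0,"ty":0,"tz":-0.1,"wx":0,"wy":0,"wz":0,"hand":0.6},{"tx":0,"ty":0,"tz":0,"wx":0,"wy":0,"wz":0,"hand":0.6},{"tx":0,"ty":0,"tz":0,"wx":0,"wy":0,"wz":0,"hand":0.6}]';python3 st.py
python3 - <<'E'
from h import *
from plant import bot
d=bot.get_image("wrist"); cv2.imwrite("pics/w6.png",d["frame"])
E
```

```text
time_s: 16.7
tcp_pos: [0.5335, -0.1924, 0.0319]
tool_rot: [-0.137, 1.563, -0.366]
wrist_force: [-0.1, 1.3, -0.6]
opening: 0.601
16.7 [ 0.5335 -0.1924  0.0319] jaw deg -13.14 x [ 0.007 -0.003 -1.   ] zz 0.008 F [-0.07  1.25 -0.57] T [-0.032  0.022 -0.008] op 0.601 q6 -0.17
```

View pics/w6.png

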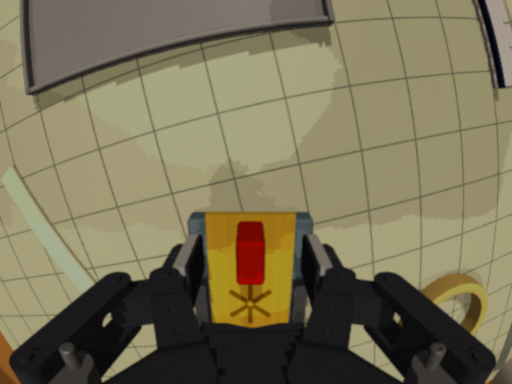

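```bash
python3 -m inch '[{"tx":-0.02,"ty":0.01,"tz":-0.1,"wx":0.03,"wy":0.07,"wz":0,"hand":0.6},{"tx":0,"ty":0,"tz":0,"wx":0,"wy":0,"wz":0,"hand":0.6},{"tx":0,"ty":0,"tz":0,"wx":0,"wy":0,"wz":0,"hand":0.3},{"tx":0,"ty":0,"tz":0,"wx":0,"wy":0,"wz":0,"hand":0},{"tx":0,"ty":0,"tz":0,"wx":0,"wy":0,"wz":0,"hand":0},{"tx":0,"ty":0,"tz":0,"wx":0,"wy":0,"wz":0,"hand":0},{"tx":0,"ty":0,"tz":0,"wx":0,"wy":0,"wz":0,"hand":0},{"tx":0,"ty":0,"tz":0,"wx":0,"wy":0,"wz":0,"hand":0}]' 60;python3 st.py
```

```text
time_s: 17.75
tcp_pos: [0.5328, -0.1919, 0.0264]
tool_rot: [0.438, 1.57, 0.209]
wrist_force: [-0.1, 0.2, 0.3]
opening: 0.155
17.75 [ 0.5328 -0.1919  0.0264] jaw deg -13.14 x [ 0.001  0.    -1.   ] zz 0.001 F [-0.13  0.21  0.3 ] T [ 0.003  0.005 -0.036] op 0.155 q6 -0.17
```

```bash
python3 -m inch '[{"tx":0.0225,"ty":0.097,"tz":0,"wx":0,"wy":0,"wz":0,"hand":0},{"tx":0.0225,"ty":0.097,"tz":0,"wx":0,"wy":0,"wz":0,"hand":0},{"tx":0.0225,"ty":0.097,"tz":0,"wx":0,"wy":0,"wz":0,"hand":0}]' 60;python3 st.py
```

```text
time_s: 18.12
tcp_pos: [0.537, -0.1737, 0.0264]
tool_rot: [0.097, 1.57, -0.133]
wrist_force: [-0.5, -1.4, 0.6]
opening: 0.152
18.125 [ 0.537  -0.1737  0.0264] jaw deg -13.17 x [ 0.001 -0.    -1.   ] zz 0.001 F [-0.47 -1.41  0.58] T [-0.162  0.095 -0.033] op 0.152 q6 -0.14
```

```bash
python3 -m inch '[{"tx":0.03,"ty":0.13,"tz":0,"wx":0,"wy":0,"wz":0,"hand":0},{"tx":0.03,"ty":0.13,"tz":0,"wx":0,"wy":0,"wz":0,"hand":0},{"tx":0.03,"ty":0.13,"tz":0,"wx":0,"wy":0,"wz":0,"hand":0},{"tx":0.03,"ty":0.13,"tz":0,"wx":0,"wy":0,"wz":0,"hand":0},{"tx":0.03,"ty":0.13,"tz":0,"wx":0,"wy":0,"wz":0,"hand":0},{"tx":0.03,"ty":0.13,"tz":0,"wx":0,"wy":0,"wz":0,"hand":0},{"tx":0.03,"ty":0.13,"tz":0,"wx":0,"wy":0,"wz":0,"hand":0},{"tx":0.03,"ty":0.13,"tz":0,"wx":0,"wy":0,"wz":0,"hand":0}]' 80;python3 st.py
```

```text
time_s: 19.12
tcp_pos: [0.5524, -0.1064, 0.0263]
tool_rot: [0.242, 1.57, 0.013]
wrist_force: [-0.2, -0.9, -0.3]
opening: 0.147
19.125 [ 0.5524 -0.1064  0.0263] jaw deg -13.14 x [ 0.  0. -1.] zz 0.0 F [-0.18 -0.87 -0.29] T [-0.257  0.05  -0.039] op 0.147 q6 -0.02
```

```bash
python3 -m inch '[{"tx":0,"ty":0,"tz":0.2,"wx":0,"wy":0,"wz":0,"hand":0},{"tx":0,"ty":0,"tz":0.3,"wx":0,"wy":0,"wz":0,"hand":0},{"tx":0,"ty":0,"tz":0.3,"wx":0,"wy":0,"wz":0,"hand":0},{"tx":0,"ty":0.2,"tz":0.2,"wx":0,"wy":0,"wz":-0.5,"hand":0},{"tx":0,"ty":0.2,"tz":0,"wx":0,"wy":0,"wz":-0.7,"hand":0},{"tx":0,"ty":0.2,"tz":0,"wx":0,"wy":0,"wz":-0.8,"hand":0},{"tx":0,"ty":0.2,"tz":0,"wx":0,"wy":0,"wz":-0.8,"hand":0},{"tx":0,"ty":0.2,"tz":0,"wx":0,"wy":0,"wz":-0.8,"hand":0},{"tx":0,"ty":0.2,"tz":0,"wx":0,"wy":0,"wz":-0.8,"hand":0},{"tx":0,"ty":0.2,"tz":0,"wx":0,"wy":0,"wz":-0.8,"hand":0},{"tx":0,"ty":0.1,"tz":0,"wx":0,"wy":0,"wz":-0.8,"hand":0}]' 80;python3 st.py
```

```text
time_s: 20.5
tcp_pos: [0.5527, -0.0144, 0.096]
tool_rot: [0.65, 1.567, -0.229]
wrist_force: [0.0, -0.0, -2.0]
opening: 0.151
20.5 [ 0.5527 -0.0144  0.096 ] jaw deg -50.38 x [ 0.004 -0.001 -1.   ] zz 0.003 F [ 0.02 -0.   -1.97] T [ 0.032 -0.024 -0.027] op 0.151 q6 0.8
```

```bash
python3 - <<'E'
from h import *
from plant import bot
d=bot.get_image("wrist"); cv2.imwrite("pics/w7.png",d["frame"])
E
```

```text
(no output)
```

View pics/w7.png

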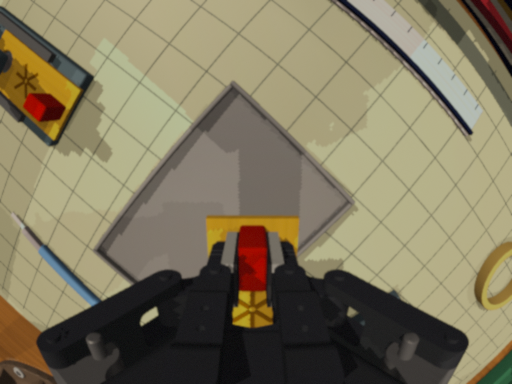

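```bash
python3 -m inch '[{"tx":0.02,"ty":0,"tz":0,"wx":0,"wy":0,"wz":-0.9,"hand":0},{"tx":0.02,"ty":0,"tz":0,"wx":0,"wy":0,"wz":-0.9,"hand":0},{"tx":0.02,"ty":0,"tz":0,"wx":0,"wy":0,"wz":-0.9,"hand":0},{"tx":0.02,"ty":0,"tz":0,"wx":0,"wy":0,"wz":-0.9,"hand":0},{"tx":0,"ty":0,"tz":0,"wx":0,"wy":0,"wz":-0.9,"hand":0},{"tx":0,"ty":0,"tz":0,"wx":0,"wy":0,"wz":-0.9,"hand":0},{"tx":0,"ty":0,"tz":0,"wx":0,"wy":0,"wz":-0.9,"hand":0},{"tx":0,"ty":0,"tz":0,"wx":0,"wy":0,"wz":-0.8,"hand":0},{"tx":0,"ty":0,"tz":0,"wx":0,"wy":0,"wz":0,"hand":0},{"tx":0,"ty":0,"tz":0,"wx":0,"wy":0,"wz":0,"hand":0}]' 80;python3 st.py
python3 - <<'E'
from h import *
from plant import bot
d=bot.get_image("wrist"); cv2.imwrite("pics/w8.png",d["frame"])
d=bot.get_image("side"); cv2.imwrite("pics/s8.png",cv2.resize(d["frame"][100:350,130:430],None,fx=2.4,fy=2.4)); np.savez("s8.npz",**d)
E
```

```text
time_s: 21.8
tcp_pos: [0.5582, -0.0165, 0.1017]
tool_rot: [0.952, 1.564, -0.685]
wrist_force: [0.0, -0.0, -1.3]
opening: 0.151
21.8 [ 0.5582 -0.0165  0.1017] jaw deg -93.77 x [ 0.006 -0.005 -1.   ] zz 0.004 F [ 0.04 -0.05 -1.3 ] T [-0.    -0.104  0.044] op 0.151 q6 1.56
```

View pics/w8.png

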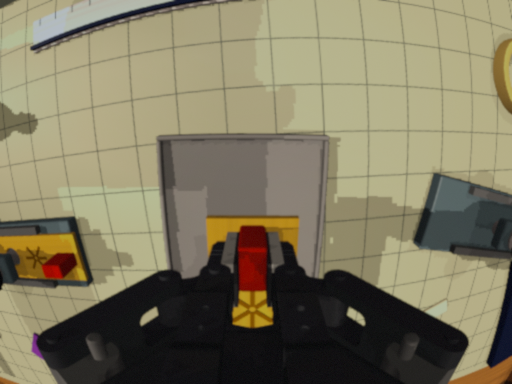

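View pics/s8.png

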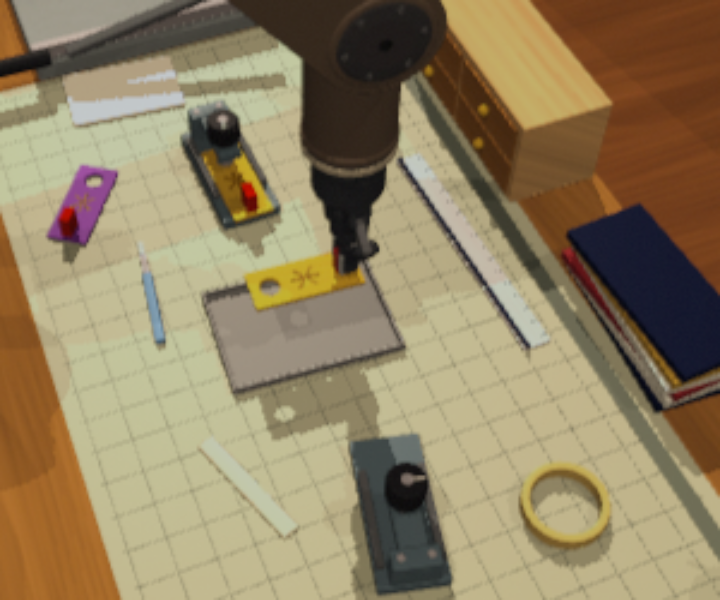

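```bash
python3 -m inch '[{"tx":0,"ty":0.11,"tz":-0.2,"wx":0.05,"wy":0.06,"wz":-0.2,"hand":0},{"tx":0,"ty":0,"tz":-0.3,"wx":0,"wy":0,"wz":0,"hand":0},{"tx":0,"ty":0,"tz":-0.3,"wx":0,"wy":0,"wz":0,"hand":0},{"tx":0,"ty":0,"tz":-0.3,"wx":0,"wy":0,"wz":0,"hand":0},{"tx":0,"ty":0,"tz":0,"wx":0,"wy":0,"wz":0,"hand":0},{"tx":0,"ty":0,"tz":0,"wx":0,"wy":0,"wz":0,"hand":0}]' 80;python3 st.py
```

```text
time_s: 22.65
tcp_pos: [0.5575, -0.0078, 0.0309]
tool_rot: [-1.995, 1.567, 2.628]
wrist_force: [0.4, 0.5, -2.2]
opening: 0.146
22.65 [ 0.5575 -0.0078  0.0309] jaw deg -95.09 x [-0.004  0.002 -1.   ] zz -0.002 F [ 0.42  0.46 -2.21] T [ 0.019 -0.05   0.017] op 0.146 q6 1.59
```

```bash
python3 -m inch '[{"tx":0,"ty":0,"tz":-0.1,"wx":-0.02,"wy":-0.04,"wz":0,"hand":0},{"tx":0,"ty":0,"tz":-0.1,"wx":0,"wy":0,"wz":0,"hand":0},{"tx":0,"ty":0,"tz":-0.03,"wx":0,"wy":0,"wz":0,"hand":0},{"tx":0,"ty":0,"tz":0,"wx":0,"wy":0,"wz":0,"hand":0}]' 80;python3 st.py
```

```text
time_s: 23.15
tcp_pos: [0.5583, -0.0077, 0.0174]
tool_rot: [1.567, 1.568, -0.092]
wrist_force: [0.0, -0.5, -2.3]
opening: 0.148
23.15 [ 0.5583 -0.0077  0.0174] jaw deg -95.09 x [ 0.003 -0.    -1.   ] zz 0.0 F [ 0.04 -0.52 -2.26] T [ 0.025 -0.066 -0.022] op 0.148 q6 1.59
```

```bash
python3 -m inch '[{"tx":0,"ty":0,"tz":-0.025,"wx":0,"wy":0.02,"wz":0,"hand":0},{"tx":0,"ty":0,"tz":-0.015,"wx":0,"wy":0,"wz":0,"hand":0},{"tx":0,"ty":0,"tz":0,"wx":0,"wy":0,"wz":0,"hand":0}]' 80;python3 st.py
```

```text
time_s: 23.52
tcp_pos: [0.5585, -0.0078, 0.0151]
tool_rot: [1.388, 1.57, -0.272]
wrist_force: [0.3, 0.8, -2.0]
opening: 0.147
23.525 [ 0.5585 -0.0078  0.0151] jaw deg -95.09 x [ 0.001 -0.    -1.   ] zz 0.0 F [ 0.28  0.79 -2.  ] T [-0.042 -0.044  0.05 ] op 0.147 q6 1.59
```

```bash
python3 -m inch '[{"tx":0,"ty":0,"tz":-0.015,"wx":0,"wy":0,"wz":0,"hand":0},{"tx":0,"ty":0,"tz":0,"wx":0,"wy":0,"wz":0,"hand":0}]' 80;python3 st.py; python3 -m inch '[{"tx":0,"ty":0,"tz":-0.015,"wx":0,"wy":0,"wz":0,"hand":0},{"tx":0,"ty":0,"tz":0,"wx":0,"wy":0,"wz":0,"hand":0}]' 20;python3 st.py
```

```text
time_s: 23.78
tcp_pos: [0.5586, -0.0078, 0.0145]
tool_rot: [1.441, 1.569, -0.219]
wrist_force: [-0.7, -0.6, -1.0]
opening: 0.148
23.775 [ 0.5586 -0.0078  0.0145] jaw deg -95.1 x [ 0.001 -0.    -1.   ] zz 0.0 F [-0.7  -0.64 -1.03] T [ 0.014  0.129 -0.018] op 0.148 q6 1.59
time_s: 24.02
tcp_pos: [0.5586, -0.0078, 0.0146]
tool_rot: [1.48, 1.569, -0.18]
wrist_force: [0.5, 0.7, -2.0]
opening: 0.147
24.025 [ 0.5586 -0.0078  0.0146] jaw deg -95.09 x [ 0.002 -0.    -1.   ] zz 0.0 F [ 0.51  0.7  -2.05] T [-0.007 -0.025 -0.015] op 0.147 q6 1.59
```

```bash
python3 -m inch '[{"tx":0,"ty":0,"tz":-0.03,"wx":0,"wy":0,"wz":0,"hand":0},{"tx":0,"ty":0,"tz":0,"wx":0,"wy":0,"wz":0,"hand":0}]' 60;python3 st.py
```

```text
time_s: 24.28
tcp_pos: [0.5589, -0.0078, 0.0148]
tool_rot: [1.514, 1.568, -0.146]
wrist_force: [0.2, 0.0, -2.2]
opening: 0.143
24.275 [ 0.5589 -0.0078  0.0148] jaw deg -95.09 x [ 0.003 -0.    -1.   ] zz 0.0 F [ 0.19  0.01 -2.21] T [ 0.046 -0.003  0.008] op 0.143 q6 1.59
```

```bash
python3 - <<'E'
from h import *
from plant import bot
s=bot.state(); print(s["joint_positions"].round(3),s["qvel"].round(3),s["wrist_force"],s["torque"])
d=bot.get_image("side"); cv2.imwrite("pics/s9.png",cv2.resize(d["frame"][180:280,200:320],None,fx=6,fy=6,interpolation=2)); np.savez("s9.npz",**d)
E
```

```text
[-0.068  0.659  1.966 -0.     0.514  1.592] [-0.001 -0.01  -0.004 -0.001  0.009  0.   ] [ 0.19028388  0.00985317 -2.21216272] [ 0.04639213 -0.00280853  0.00761752]
```

View pics/s9.png

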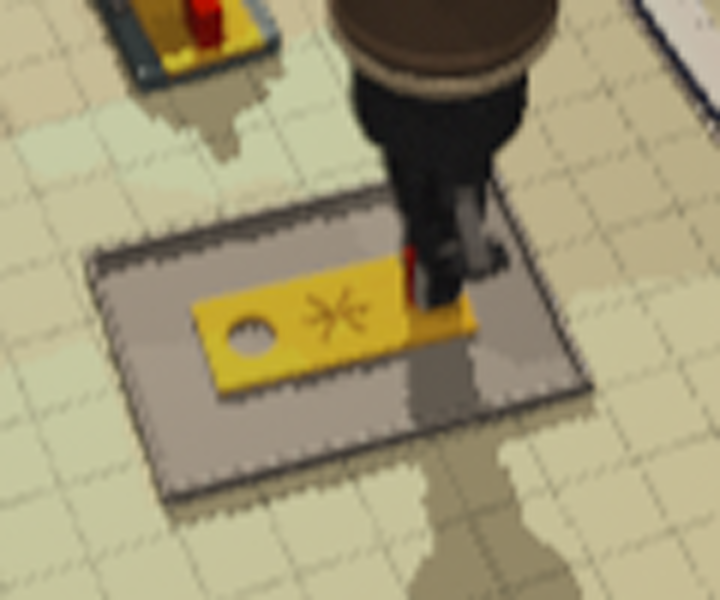

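```bash
python3 -m inch '[{"tx":0,"ty":0,"tz":-0.03,"wx":0,"wy":0,"wz":0,"hand":0}]' 60;python3 st.py;  python3 -m inch '[{"tx":0,"ty":0,"tz":-0.03,"wx":0,"wy":0.03,"wz":0,"hand":0}]' 60;python3 st.py
```

```text
time_s: 24.45
tcp_pos: [0.5591, -0.0078, 0.0143]
tool_rot: [1.522, 1.567, -0.138]
wrist_force: [-15.9, 1.4, 67.5]
opening: 0.146
24.45 [ 0.5591 -0.0078  0.0143] jaw deg -95.09 x [ 0.003 -0.    -1.   ] zz 0.0 F [-15.87   1.36  67.54] T [0.101 2.735 0.013] op 0.146 q6 1.59
time_s: 24.58
tcp_pos: [0.559, -0.0078, 0.0143]
tool_rot: [0.953, 1.57, -0.706]
wrist_force: [-14.4, -0.1, 56.5]
opening: 0.148
24.575 [ 0.559  -0.0078  0.0143] jaw deg -95.09 x [ 0.001 -0.001 -1.   ] zz 0.0 F [-14.38  -0.06  56.54] T [7.200e-02 2.406e+00 2.000e-03] op 0.148 q6 1.59
```

The plate is on the tray floor: the force rises to 67 N while pressing. I'll relieve it, open and retreat.

```bash
python3 -m inch '[{"tx":0,"ty":0,"tz":0,"wx":0,"wy":0,"wz":0,"hand":0},{"tx":0,"ty":0,"tz":0,"wx":0,"wy":0,"wz":0,"hand":0}]' 20;python3 st.py;python3 -m inch '[{"tx":0,"ty":0,"tz":0,"wx":0,"wy":0,"wz":0,"hand":0.4},{"tx":0,"ty":0,"tz":0,"wx":0,"wy":0,"wz":0,"hand":0.4},{"tx":0,"ty":0,"tz":0,"wx":0,"wy":0,"wz":0,"hand":0.4},{"tx":0,"ty":0,"tz":0.2,"wx":0,"wy":0,"wz":0,"hand":0.4},{"tx":0,"ty":0,"tz":0.5,"wx":0,"wy":0,"wz":0,"hand":0.4},{"tx":0,"ty":0,"tz":0.8,"wx":0,"wy":0,"wz":0,"hand":0.4},{"tx":0,"ty":0,"tz":0.8,"wx":0,"wy":0,"wz":0,"hand":0.4},{"tx":0,"ty":0,"tz":0.8,"wx":0,"wy":0,"wz":0,"hand":0.4},{"tx":0,"ty":0,"tz":0,"wx":0,"wy":0,"wz":0,"hand":0.4},{"tx":0,"ty":0,"tz":0,"wx":0,"wy":0,"wz":0,"hand":0.4}]'; python3 st.py
python3 - <<'E'
from h import *
from plant import bot
d=bot.get_image("wrist"); cv2.imwrite("pics/w9.png",d["frame"]); 
d=bot.get_image("side"); cv2.imwrite("pics/s10.png",d["frame"]); np.savez("s10.npz",**d)
P=cloud(d); hsv=cv2.cvtColor(d["frame"],cv2.COLOR_BGR2HSV)
m=((hsv[...,0]>15)&(hsv[...,0]<32)&(hsv[...,1]>130)&(hsv[...,2]>90)&(P[...,0]>.4)&(P[...,0]<.62)&(abs(P[...,1])<.1)&(P[...,2]<.03))
q=P[m]; print(m.sum(),q.mean(0),q[:,2].min(),q[:,2].max(),cv2.minAreaRect((q[:,:2]*1000).astype(np.float32)))
A=np.c_[q[:,:2],np.ones(len(q))]; print("slope",np.linalg.lstsq(A,q[:,2],rcond=None)[0])
E
```

```text
time_s: 24.82
tcp_pos: [0.5593, -0.0078, 0.0147]
tool_rot: [1.269, 1.569, -0.39]
wrist_force: [0.2, 0.2, -1.3]
opening: 0.148
24.825 [ 0.5593 -0.0078  0.0147] jaw deg -95.08 x [ 0.001 -0.001 -1.   ] zz 0.0 F [ 0.2   0.17 -1.29] T [ 0.061 -0.063 -0.022] op 0.148 q6 1.59
time_s: 26.08
tcp_pos: [0.5579, -0.0078, 0.2099]
tool_rot: [1.385, 1.569, -0.275]
wrist_force: [0.2, -0.6, -0.5]
opening: 0.403
26.075 [ 0.5579 -0.0078  0.2099] jaw deg -95.09 x [ 0.002 -0.001 -1.   ] zz 0.0 F [ 0.24 -0.64 -0.51] T [ 0.007  0.04  -0.01 ] op 0.403 q6 1.59
582 [ 0.50879608 -0.00486087  0.00856412] -0.0006617550398118066 0.02764959625686969 ((513.837890625, -3.119487762451172), (59.5085563659668, 123.04914855957031), 83.87346649169922)
slope [ 0.0083505  -0.02407408  0.00419839]
```

View pics/w9.png

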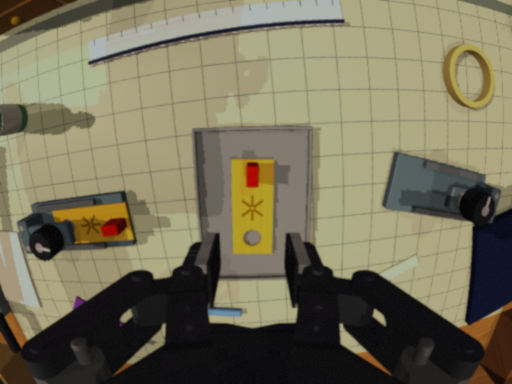

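View pics/s10.png

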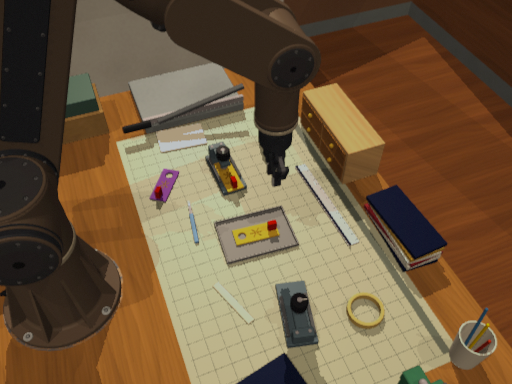

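The plate lies flat and centred in the tray, nothing else has moved, and the gripper is clear. Handing in.

```bash
python3 -c "
from plant import bot
print(bot.hand_in())"
```

```text
the job is handed in; nothing more can be done
None
```

The left-hand screw was in the holder on the robot's right (y ≈ -0.27). Its plate now lies flat in the middle of the tray, and the job is handed in at about 26 s of the 72 s allowed. No verdict was reported.

**Finding the screw:**
- **Left holder (y ≈ +0.25):** the torque kept climbing clockwise, to about 0.36 N m by 0.14 rad. I took that as tightening, unwound it to zero and let go. Its plate and tab look untouched in the last pictures.
- **Right holder:** the torque levelled off at about 0.2 N m, so it was loosening. I turned it about 1.9 rad clockwise. The pointer on the knob moved by about 1.8 rad, past the 1.4 rad needed.

**Moving the plate:** I drew it out level by 88 mm with almost no resistance, turned it to line up with the tray and set it down.

**Last checks:**
- **Position:** the side camera puts the plate's middle at about (0.514, -0.003), against a tray centre of about (0.512, -0.006). That is within a few millimetres.
- **Flatness:** the depth fit gives a slope of about 0.025 rad, which is mostly noise.
- **Surroundings:** the pictures show no bystander moved, and the gripper was about 0.2 m above the tray.

**What disagreed:**
- **Camera offset:** the top camera placed the left knob about 4 mm off the wrist camera in y, so I went by the wrist view.
- **Pressing too hard:** while feeling for the tray floor I briefly pressed the held plate down with about 67 N at the wrist. That is under the 120 N wrist limit, and the gripper's body touched nothing. Earlier readings had hidden the contact because the force dropped away after each step.

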